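Check the pop-up outlet tower and hold it fully raised

ROBOT

A 6-joint arm with a two-finger parallel gripper is mounted at the origin on the work surface. World frame = base frame: x ahead of the robot, y to its left, z up, the work surface at z = 0. Lengths are in m, angles in degrees, forces in N, time in s.
With the tool pointing down it reaches from about 0.425 to 0.95 m from the base axis. Payload 3.5 kg.
Tool frame: the origin (TCP) lies at the very end of the fingers, on their centre line; the grasp point (between the pads) lies 19 mm behind it; x points along the fingers, y is the direction in which the jaws open and shut, and the axes are right-handed (so a half turn about x gives the same grasp; the last joint's range is limited). The gripper opens to 85 mm and grips with 20 to 120 N. Pads are 22 mm wide; open, the fingers measure 114 mm over their backs; the gripper's body (76 mm by 85 mm) begins 54 mm behind the grasp point. The pads swing forward as they close: fully open they stand 13 mm farther back than shut.
Start: joints at [-8.594, 16.404, 90.338, -0, 73.258, -8.594], TCP at [0.675, 0, 0.231] pointing down, gripper open.
Joint ranges: [-158.93, 158.93], [-51.34, 127.21], [12.03, 142.37], [-87.48, 267.48], [13.55, 161.25], [-162.69, 162.69]. Speed limits (degrees/s): [159.86, 159.86, 180, 180, 180, 180].

INTERFACE

Orientations are given as a 3x3 rotation matrix whose columns are the frame's x, y, z axes.
In Python, from cell import * gives the robot as it stands.
- The arm moves only by the tool carry_out, never from a script. Its argument "series" is a list of rows, each a list of 7 numbers: the turn, a rotation vector about the world's x, y, z in units of 6 degrees (1.0 is 6 degrees), then the shift along the world's x, y, z in units of 40 mm (1.0 is 40 mm), then the finger opening in mm, from 0 to 85.4. In form: [[rx, ry, rz, dx, dy, dz, hand], ...]. A call has 1 to 20 rows; each row shifts and turns the commanded pose from where the row before left it; what a row does not reach is not made up. A row lasts 1/12 s, in which the tool goes at most 41.7 mm and 7.16 degrees, less where a joint would pass 70% of its speed; a pose out of reach is approached as far as the arm can. A call is refused whole if a number of a shift passes 1 or a number of a turn 1, either way. A call with a gripper value outside its range is refused whole. The fingers move at their own pace and stop on an object; the grip force is fixed at half the most. Time passes only in rows, so rows that do not move let the fingers close. It gives the time, the measured TCP pose, the force and the opening at its end, in the units of the state.
- sense(): the state, without advancing time (a new reading comes with each control period).
- snapshot(name): name is "scene" or "side" or "wrist"; returns a dict with "frame" (480x640x3 uint8, red, green, blue), "range_z" (480x640 float32, m along the optical axis (not along the pixel's ray), 0 where there is no reading), "fx", "fy", "cx", "cy" (pixels), "rvec" (rotation vector, rad) and "tvec" (3), from world to camera coordinates, as OpenCV has them; the wrist camera has in their place "hand_eye" (4x4, takes a point from camera to tool coordinates, whose origin is the TCP and whose axes are the tool frame's). Camera axes: x right, y down, z forward; pixel columns grow to the right and rows downward; lengths in m; the calibration is good to about 2 mm. A picture is of the moment at which its call begins: read the wrist's pose just before it.
- close_job(): hands the job in, once; it reports no verdict.
Trained networks look in a picture, given as the dict that the camera call returned (one of the last four; its "shot" number tells which), for a name from the list of things; names that differ only in an ending like _2 or _b are one class to them, and where a whole thing is asked for, a point or a joint stands for the part that bears it (a point fixed in the world has none). Each returns a list of dicts, best first, with "confidence" (0 to 1); they miss things now and then, are a little off and sometimes report something else, mostly with a low value. They report only what shows in the picture. A call takes as long as a camera call.
- trace(picture, name): "mask" (480x640 bool, what is visible of it).
- landmark_of(picture, name): "at" ([x, y, z] in m, in world coordinates, good to about 4 mm: a listed point, or the origin of a listed thing).
The state is a dict: "t": time; "q": joint angles; "joint_vel": joint speeds; "tau": joint torques, N m; "ee_pos": TCP position; "tcp_rot": TCP orientation; "contact_force": force on the tool from outside, world axes, zero at the start; "moment": the same for the moment, N m; "opening": finger opening in m.
Only numpy, scipy, OpenCV 4.12 (cv2) and the standard library are available. Lean on these libraries where they do the work, as an engineer would, in place of code of your own. Each camera call takes 0.05 s, during which the arm holds its last target.

TASK

Check over the pop-up outlet tower in the tea counter: with the tower fully down, turn its head so that the blue outlets face the white arrow on the collar and stop there for a second, then turn the orange outlets to the arrow and stop for a second. Leaving orange at the arrow, squeeze in the red release button on the side of the grip block and pull the tower straight up, past its first stop to the second, where it comes no further. Finish still holding it up there at full height with the gripper, because it sinks back if let go, and leave the kettle, crockery, spoon and caddy where they stand.

Things in the scene. Friction and masses are not known exactly. Their poses are not given: they have to be found in the camera images.
- collar: Fixed black collar of the tower on the white counter: a disc 156 mm across and 7 mm high. Origin at its centre on the counter surface; z up is the tower's axis, and its x axis points to the white arrow. Its place and yaw differ from run to run.
- mark (a point): The middle of the white arrow painted on the collar (22 mm long, pointing inwards), 62 mm from the tower's axis along the collar's x axis, 8 mm above the counter.
- turret (a joint): Turn of the whole tower in the collar, rad, counter-clockwise from above positive, stops at -1.3 and 1.3; stiff (0.08 N m), stays where it is left. Blue outlets face the arrow at -0.75, orange at +0.75. It starts between -0.4 and 0.4.
- top_section (a joint): How far the top section is drawn up out of the middle one, m: 0 fully down, 0.060 its stop (the tower's first stop). It comes first when pulled, at about 4 N. Latched at 0 (1 to 2 mm of play) unless the release button is squeezed in.
- middle_section (a joint): How far the middle section (steel tube 86 mm across) is drawn up, m: 0 down, 0.060 its stop. It follows once the top section is at its own stop, at about 10 N; both at 0.060 is the tower's second stop, 120 mm above the start, a hard stop. If let go the tower sinks until the latch catches it, at about 25 mm.
- grip (a point): Middle of the light grip block, on the tower's axis, level with the red button, 78 mm above the counter when down. Block: 26 (x) by 36 (y) by 55 mm high, top at 100 mm when down, standing on the flat top (at 45 mm) of the dark head, 76 mm across. Axes turn with the head: z up, y to the button, x between blue and orange; at turret 0 they match the collar's. Pinched along y, a finger presses the button.
- release (a joint): Travel of the red release button into the block, m: 0 out, 0.006 fully in; sprung, about 4 N to push in. The latch is free from about 0.005, and must be so for the first 25 mm of the pull.
- button_face (a point): Centre of the outer face of the red button, a disc 18 mm across on the +y face of the grip block, standing 6 mm proud of it, 78 mm above the counter when down.
- blue_outlet (a point): Centre of the blue-ringed outlet in the round flank of the head, 40 mm from the axis, 0.75 rad counter-clockwise of the head's x axis, 27 mm above the counter when down. A blue dot 13 mm across on the head's top marks the same side.
- orange_outlet (a point): Centre of the orange-ringed outlet in the flank, 40 mm from the axis, 0.75 rad clockwise of the head's x axis, 27 mm above the counter when down. An orange dot on the head's top marks the same side.
- kettle: A bystander, loose; leave it alone. Origin at the centre of its underside, z up. Teal kettle with a push-button lid, 160 mm across and 211 mm high, black handle to +x (128 mm out), spout to -x.
- teapot: A bystander, loose; leave it alone. Origin at the centre of its underside, z up. White ceramic teapot with blue lid, 144 mm across, 128 mm high, blue handle to +x, spout to -x (both about 112 mm out).
- red_spot_mug: A bystander, loose; leave it alone. Origin at the centre of its underside, z up. White mug with red spots, 82 mm across, 92 mm high, handle to +y.
- green_spot_mug: A bystander, loose; leave it alone. Origin at the centre of its underside, z up. Cream mug with green spots, 82 mm across, 92 mm high, handle to +y.
- caddy: A bystander, loose; leave it alone. Origin at the centre of its underside, z up. Round glass tea caddy with wooden lid, 96 mm across, 151 mm high.
- teaspoon: A bystander, loose; leave it alone. Steel teaspoon lying on the counter, 140 mm long along x, about 20 mm high at most.

How it is judged (in metres and radians):
On the way, in this order (a step that is already met when the one before it is completed fails the run):
1. blue outlets at the arrow, tower fully down (value of joint turret between -0.93 and -0.57 rad and value of joint each of top_section, middle_section below 0.008 m), for 0.5 s.
2. then orange outlets at the arrow, tower still fully down (value of joint turret between 0.57 and 0.93 rad and value of joint each of top_section, middle_section below 0.008 m), for 0.5 s.
3. pulled up to the second stop with orange at the arrow (value of joint turret between 0.57 and 0.93 rad and value of joint each of top_section, middle_section above 0.054 m), for 0.2 s.
At the end, for the whole second after the job is handed in: Both sections drawn out to within 6 mm of their 60 mm stops, orange outlets at the arrow within 0.18 rad, the fingers still holding the grip block (over 2 N) and the tower still, through the last second (all of step 3 and contact force between the fingers and collar above 2 N and velocity of joint top_section between -0.02 and 0.02 m/s); the arm keeps its last pose, push and grip.
It fails at once if a bystander pushed more than 20 mm from its place (distance of any of kettle, teapot, red_spot_mug, green_spot_mug, caddy, teaspoon from where it was at the start of the episode above 0.02 m).
It also fails if it takes over 40 s, if anything falls off the work surface, if the arm or the gripper's body presses on something with over 40 N, if the wrist force passes 120 N, or if a joint passes its speed limit or range.

## Working session

There is one attempt and no reset: what is moved stays moved. The work goes in short steps, Python scripts to look and compute and a tool call to move; the robot and the scene stay as the last step left them, time stands still between calls to the robot, and variables do not carry over. Pictures are saved under pics/ and viewed, and the job is handed in when it is done.

Besides the shell and the picture viewer there is one more tool, called after "Emit:" by a JSON object that holds its "method" and its "body". carry_out: Moves the arm, as the interface text tells. Its arguments: {"type":"object","properties":{"series":{"type":"array","items":{"type":"array","items":{"type":"number"}}}},"required":["series"]}

```bash
mkdir -p pics; ls; cat > h.py <<'E'
import numpy as np, cv2
from cell import *
def save(p,n): cv2.imwrite('pics/'+n,cv2.cvtColor(p['frame'],cv2.COLOR_RGB2BGR))
E
python3 - <<'E'
from h import *
s=sense();print(s['t'],s['ee_pos'],s['tcp_rot'],s['contact_force'],s['opening'])
for c in ['scene','side']:
    p=snapshot(c);save(p,c+'0.png')
    for n in ['collar','mark','grip','button_face','blue_outlet','orange_outlet','kettle','teapot','caddy','red_spot_mug','green_spot_mug','teaspoon']:
        r=landmark_of(p,n)
        print(c,n,[(np.round(x['at'],3).tolist(),round(x['confidence'],2)) for x in r[:2]])
E
```

```text
pics
0.0 [6.74324495e-01 1.21536544e-04 2.29917653e-01] [[-2.37007119e-03  9.99997191e-01  1.57489153e-06]
 [ 3.27780698e-04  2.35176164e-06 -9.99999946e-01]
 [-9.99997138e-01 -2.37007055e-03 -3.27785351e-04]] [-0.25622278 -0.05801315  0.28413631] 0.08522914791937415
scene collar [([0.521, 0.056, 0.004], 0.81)]
scene mark [([0.586, 0.047, 0.009], 0.83)]
scene grip [([0.524, 0.064, 0.082], 0.72)]
scene button_face [([0.527, 0.082, 0.082], 0.45), ([0.726, -0.236, 0.0], 0.3)]
scene blue_outlet [([0.554, 0.083, 0.026], 0.88)]
scene orange_outlet [([0.548, 0.03, 0.03], 0.71)]
scene kettle [([0.431, 0.436, -0.0], 0.83), ([0.612, -0.398, -0.002], 0.18)]
scene teapot [([0.724, 0.289, -0.0], 0.83)]
scene caddy [([0.418, -0.442, 0.0], 0.61)]
scene red_spot_mug [([0.612, -0.39, -0.002], 0.93), ([0.583, 0.045, 0.007], 0.26)]
scene green_spot_mug [([0.726, -0.235, -0.004], 0.67)]
scene teaspoon [([0.783, 0.029, 0.001], 0.89), ([0.526, 0.082, 0.08], 0.56)]
side collar [([0.526, 0.058, -0.002], 0.78)]
side mark [([0.583, 0.047, 0.012], 0.87)]
side grip [([0.521, 0.058, 0.077], 0.79)]
side button_face [([0.522, 0.083, 0.078], 0.35)]
side blue_outlet [([0.554, 0.082, 0.026], 0.57)]
side orange_outlet []
side kettle [([0.43, 0.436, -0.0], 0.77)]
side teapot [([0.729, 0.291, 0.004], 0.82)]
side caddy [([0.585, 0.048, 0.008], 0.5)]
side red_spot_mug [([0.614, -0.392, -0.001], 0.64), ([0.583, 0.048, 0.01], 0.32)]
side green_spot_mug []
side teaspoon [([0.784, 0.037, 0.0], 0.49)]
```

View pics/scene0.png

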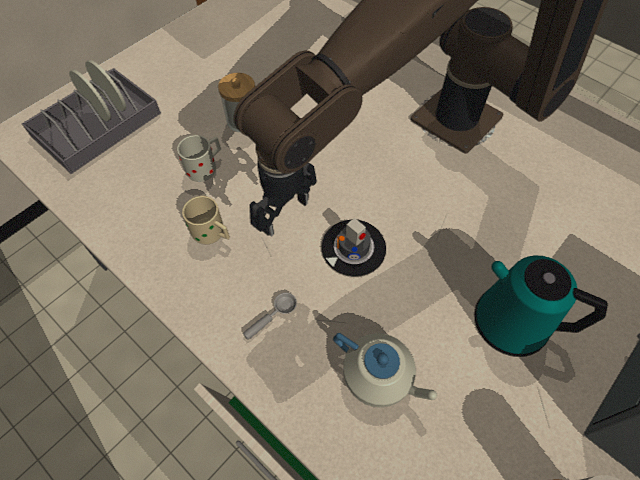

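View pics/side0.png

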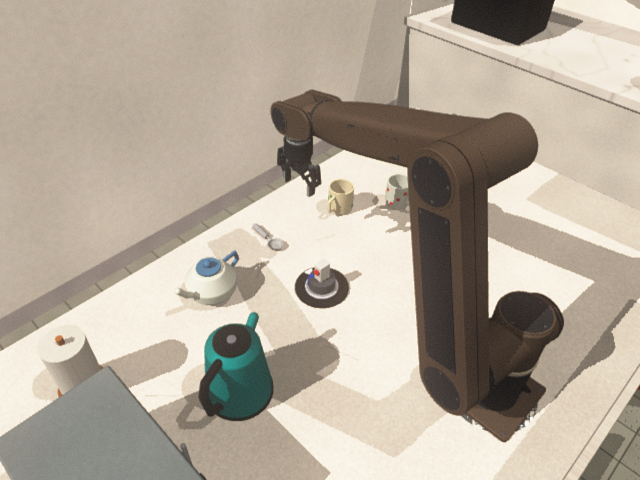

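The scene view shows the tower at about (353,245), the arrow at (331,262) and the button at (362,237). The area around it is clear. I'll move above it and take a closer look with the wrist camera.

Emit:
{"method": "carry_out", "body": {"series": [[0,0,1,-0.25,0.1,0,85],[0,0,1,-0.25,0.1,0,85],[0,0,1,-0.25,0.1,0,85],[0,0,1,-0.25,0.1,0,85],[0,0,1,-0.25,0.1,0,85],[0,0,1,-0.25,0.1,0,85],[0,0,1,-0.25,0.1,0,85],[0,0,1,-0.25,0.1,0,85],[0,0,1,-0.25,0.1,0,85],[0,0,1,-0.25,0.1,0,85],[0,0,1,-0.25,0.1,0,85],[0,0,1,-0.25,0.1,0,85],[0,0,1,-0.25,0.1,0,85],[0,0,1,-0.25,0.1,0,85],[0,0,0,-0.25,0,0,85],[0,0,0,0,0,0,85],[0,0,0,0,0,0,85]]}}

```text
t: 2.72
ee_pos: [0.5249, 0.0559, 0.2316]
tcp_rot: [[0.001, 0.107, 0.994], [-0.0, 0.994, -0.107], [-1.0, -0.0, 0.001]]
contact_force: [0.4, 0.5, -0.3]
opening: 0.0848
```

```bash
python3 - <<'E'
from h import *
s=sense();print(s['t'],s['ee_pos'],s['tcp_rot'],s['q'])
for c in ['wrist','scene']:
    p=snapshot(c);save(p,c+'1.png')
    for n in ['collar','mark','grip','button_face','blue_outlet','orange_outlet']:
        r=landmark_of(p,n)
        print(c,n,[(np.round(x['at'],4).tolist(),round(x['confidence'],2)) for x in r[:2]])
    if c=='wrist':
        T=np.eye(4);T[:3,:3]=s['tcp_rot'];T[:3,3]=s['ee_pos'];M=T@p['hand_eye'];print(p['hand_eye'])
        v,u=np.mgrid[:480,:640];z=p['range_z']
        P=np.stack([(u-p['cx'])/p['fx']*z,(v-p['cy'])/p['fy']*z,z],-1)@M[:3,:3].T+M[:3,3]
        np.save('P.npy',P);np.save('F.npy',p['frame'])
E
```

```text
2.7167 [0.52491121 0.0559197  0.23157372] [[ 8.22157619e-04  1.06799326e-01  9.94280256e-01]
 [-1.53030858e-04  9.94280594e-01 -1.06799236e-01]
 [-9.99999650e-01 -6.43497557e-05  8.33798959e-04]] [-4.93626652e+00 -2.34279052e+00  1.10935079e+02 -4.94132562e-03
  7.13600256e+01 -8.88038473e+01]
wrist collar [([0.5191, 0.0553, -0.0008], 0.55)]
wrist mark [([0.584, 0.0468, 0.008], 0.65)]
wrist grip [([0.5215, 0.059, 0.0766], 0.88)]
wrist button_face []
wrist blue_outlet [([0.5541, 0.078, 0.0276], 0.8)]
wrist orange_outlet [([0.5465, 0.0264, 0.0269], 0.81), ([0.5211, 0.0569, -0.002], 0.43)]
[[-1.16524109e-03 -3.14214097e-01  9.49351433e-01 -1.42624067e-01]
 [ 9.99998529e-01  8.28876757e-04  1.50174539e-03  1.06153613e-03]
 [-1.25876491e-03  9.49351786e-01  3.14212669e-01 -8.12787219e-02]
 [ 0.00000000e+00  0.00000000e+00  0.00000000e+00  1.00000000e+00]]
scene collar []
scene mark [([0.5839, 0.0476, 0.0069], 0.93)]
scene grip [([0.5232, 0.0594, 0.0786], 0.61), ([0.522, 0.0559, 0.0037], 0.34)]
scene button_face [([0.5228, 0.0812, 0.0794], 0.38)]
scene blue_outlet [([0.5565, 0.0848, 0.0263], 0.8)]
scene orange_outlet [([0.5462, 0.0289, 0.0295], 0.96)]
```

View pics/wrist1.png

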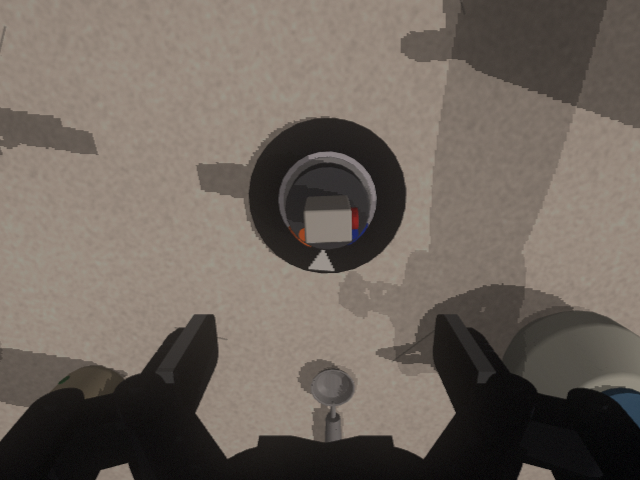

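The wrist view shows the light block top at about (328,222), the button to its right at (355,217) and the arrow at (322,260). I'll fit the geometry from the depth image.

```bash
python3 - <<'E'
from h import *
P=np.load('P.npy');F=np.load('F.npy').astype(int)
z=P[...,2]
reg=np.zeros(z.shape,bool);reg[100:290,230:420]=1
top=reg&(abs(z-0.1)<0.006)
print(top.sum(),z[top].mean())
r=cv2.minAreaRect((P[top][:,:2]*1000).astype(np.float32));print('block',r, P[top][:,:2].mean(0))
col=reg&(z<0.02)&(F.sum(-1)<120)
h=cv2.convexHull((P[col][:,:2]*1000).astype(np.float32));print('collar',cv2.minEnclosingCircle(h),cv2.fitEllipse(h))
w=np.zeros(z.shape,bool);w[245:275,300:345]=1
w&=F.min(-1)>150
print('arrow',P[w][:,:3].mean(0),w.sum())
E
```

```text
1615 0.09977794850451996
block ((521.7401733398438, 59.655738830566406), (35.69778060913086, 26.41612434387207), 86.37850189208984) [0.52082861 0.05984605]
collar ((521.9860229492188, 59.31706619262695), 76.93946838378906) ((521.9347534179688, 59.436004638671875), (152.9597930908203, 153.36761474609375), 86.87855529785156)
arrow [nan nan nan] 0<stdin>:12: RuntimeWarning: Mean of empty slice.
  ret = um.true_divide(
```

Emit:
{"method": "carry_out", "body": {"series": [[0,0,0.42,-0.07,0.09,0,85],[0,0,0,0,0,-0.54,85],[0,0,0,0,0,-0.54,85],[0,0,0,0,0,-0.54,85],[0,0,0,0,0,-0.54,85],[0,0,0,0,0,-0.54,85],[0,0,0,0,0,-0.54,85],[0,0,0,0,0,-0.54,85],[0,0,0,0,0,-0.54,85],[0,0,0,0,0,0,85],[0,0,0,0,0,0,85],[0,0,0,0,0,0,60],[0,0,0,0,0,0,60],[0,0,0,0,0,0,60]]}}

```text
t: 4.58
ee_pos: [0.5235, 0.0596, 0.0603]
tcp_rot: [[0.003, 0.061, 0.998], [-0.0, 0.998, -0.061], [-1.0, -0.0, 0.003]]
contact_force: [-0.2, -0.0, 0.2]
opening: 0.06
```

```bash
python3 - <<'E'
from h import *
p=snapshot('wrist');save(p,'w2.png')
E
```

```text
(no output)
```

View pics/w2.png

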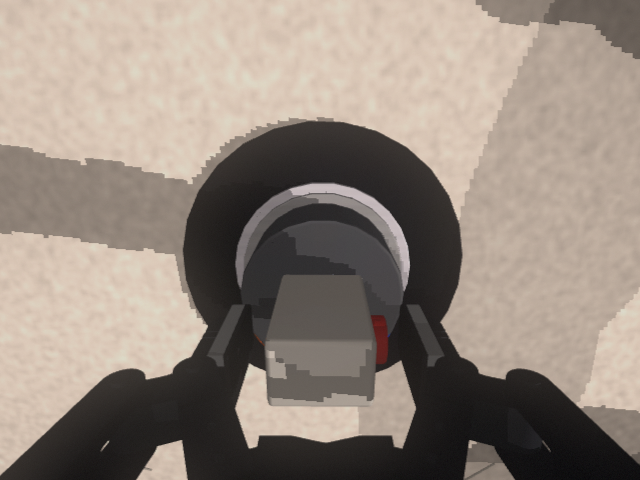

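The block sits centred between the pads at about (320,370), with the button at (380,340) facing the right-hand pad. Closing now.

Emit:
{"method": "carry_out", "body": {"series": [[0,0,0,-0.04,0,-0.1,60],[0,0,0,0,0,0,20],[0,0,0,0,0,0,20],[0,0,0,0,0,0,20],[0,0,0,0,0,0,20],[0,0,0,0,0,0,20],[0,0,0,0,0,0,20],[0,0,0,0,0,0,20],[0,0,0,0,0,0,20]]}}

```text
t: 5.38
ee_pos: [0.5203, 0.0586, 0.055]
tcp_rot: [[-0.001, 0.06, 0.998], [-0.002, 0.998, -0.06], [-1.0, -0.002, -0.001]]
contact_force: [-2.5, -3.0, 4.3]
opening: 0.0352
```

Emit:
{"method": "carry_out", "body": {"series": [[0,0,-0.7,0,0,0,20],[0,0,-0.7,0,0,0,20],[0,0,-0.7,0,0,0,20],[0,0,-0.7,0,0,0,20],[0,0,-0.7,0,0,0,20],[0,0,-0.7,0,0,0,20],[0,0,-0.7,0,0,0,20],[0,0,-0.7,0,0,0,20],[0,0,-0.7,0,0,0,20],[0,0,-0.7,0,0,0,20],[0,0,-0.7,0,0,0,20],[0,0,-0.7,0,0,0,20],[0,0,0,0,0,0,20],[0,0,0,0,0,0,20],[0,0,0,0,0,0,20],[0,0,0,0,0,0,20]]}}

```text
t: 6.72
ee_pos: [0.5212, 0.0599, 0.055]
tcp_rot: [[0.002, 0.807, 0.59], [0.001, 0.59, -0.807], [-1.0, 0.002, 0.0]]
contact_force: [1.6, 1.1, 2.7]
opening: 0.0353
```

```bash
cat > look.py <<'E'
import sys
from h import *
t=sys.argv[1]
s=sense();print(s['t'],s['ee_pos'],s['contact_force'],s['moment'],s['opening'], 'toolyaw',np.degrees(np.arctan2(s['tcp_rot'][1,1],s['tcp_rot'][0,1])),np.round(s['q'],1))
for c in ['scene','wrist']:
    p=snapshot(c)
    for n in ['grip','button_face','blue_outlet','orange_outlet']:
        r=landmark_of(p,n)
        print(c,n,[(np.round(x['at'],4).tolist(),round(x['confidence'],2),'turret',round((np.degrees(np.arctan2(x['at'][1]-.0592,x['at'][0]-.522))+11),1)) for x in r[:2]])
    if c=='scene': a=cv2.resize(p['frame'][170:320,260:460],(640,480))
    else: b=p['frame']
cv2.imwrite(f'pics/{t}.png',cv2.resize(np.hstack([a,b])[:,:,::-1],(800,300)))
E
python3 look.py blue
```

```text
6.7167 [0.52120934 0.05988885 0.05501047] [1.62145116 1.13673553 2.69381905] [ 0.52156811 -0.27934233 -0.03029452] 0.03531646355827405 toolyaw 36.15838915727319 [-4.600e+00  1.020e+01  1.182e+02  1.000e-01  5.150e+01 -4.070e+01]
scene grip [([0.5205, 0.062, 0.0789], 0.84, 'turret', np.float64(129.2))]
scene button_face []
scene blue_outlet []
scene orange_outlet [([0.5174, 0.0195, 0.0261], 0.95, 'turret', np.float64(-85.6))]
wrist grip [([0.5214, 0.0545, 0.0768], 0.55, 'turret', np.float64(-86.3))]
wrist button_face []
wrist blue_outlet []
wrist orange_outlet []
```

View pics/blue.png

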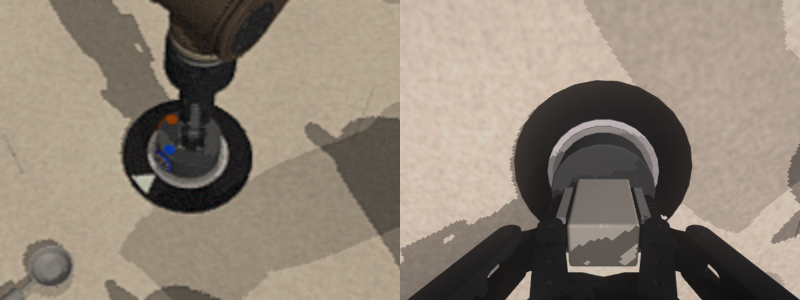

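The orange outlet measures −85.6° from the arrow, so blue is within 1° of it. I'll hold for a second, then turn to orange.

Emit:
{"method": "carry_out", "body": {"series": [[0,0,0,0,0,0,20],[0,0,0,0,0,0,20],[0,0,0,0,0,0,20],[0,0,0,0,0,0,20],[0,0,0,0,0,0,20],[0,0,0,0,0,0,20],[0,0,0,0,0,0,20],[0,0,0,0,0,0,20],[0,0,0,0,0,0,20],[0,0,0,0,0,0,20],[0,0,0,0,0,0,20],[0,0,0,0,0,0,20]]}}

```text
t: 8.22
ee_pos: [0.5212, 0.0598, 0.055]
tcp_rot: [[0.002, 0.808, 0.589], [0.0, 0.589, -0.808], [-1.0, 0.001, 0.001]]
contact_force: [1.4, 4.0, 4.7]
opening: 0.0355
```

Emit:
{"method": "carry_out", "body": {"series": [[0,0,0.8,0,0,0,20],[0,0,0.8,0,0,0,20],[0,0,0.8,0,0,0,20],[0,0,0.8,0,0,0,20],[0,0,0.8,0,0,0,20],[0,0,0.8,0,0,0,20],[0,0,0.8,0,0,0,20],[0,0,0.8,0,0,0,20],[0,0,0.8,0,0,0,20],[0,0,0.8,0,0,0,20],[0,0,0.8,0,0,0,20],[0,0,0.8,0,0,0,20],[0,0,0.8,0,0,0,20],[0,0,0.8,0,0,0,20],[0,0,0.8,0,0,0,20],[0,0,0.8,0,0,0,20],[0,0,0.8,0,0,0,20],[0,0,0.8,0,0,0,20],[0,0,0,0,0,0,20],[0,0,0,0,0,0,20]]}}

```text
t: 9.88
ee_pos: [0.5204, 0.0573, 0.055]
tcp_rot: [[-0.002, -0.539, 0.842], [-0.005, 0.842, 0.539], [-1.0, -0.003, -0.004]]
contact_force: [-0.3, -5.4, 7.7]
opening: 0.0355
```

```bash
python3 look.py orange
```

```text
9.8833 [0.52040419 0.05727834 0.05496583] [-0.29792472 -5.37967015  7.68555845] [-0.35822489  0.025757    0.05054467] 0.03551671359851727 toolyaw 122.62698087792823 [  -4.7   10.2  118.2   -0.4   51.6 -127.1]
scene grip [([0.5247, 0.0614, 0.0803], 0.79, 'turret', np.float64(50.2))]
scene button_face []
scene blue_outlet [([0.5394, 0.0995, 0.0258], 0.91, 'turret', np.float64(77.6))]
scene orange_outlet [([0.5594, 0.0512, 0.0301], 0.65, 'turret', np.float64(-1.1))]
wrist grip [([0.5214, 0.0563, 0.075], 0.6, 'turret', np.float64(-90.7))]
wrist button_face []
wrist blue_outlet []
wrist orange_outlet []
```

View pics/orange.png

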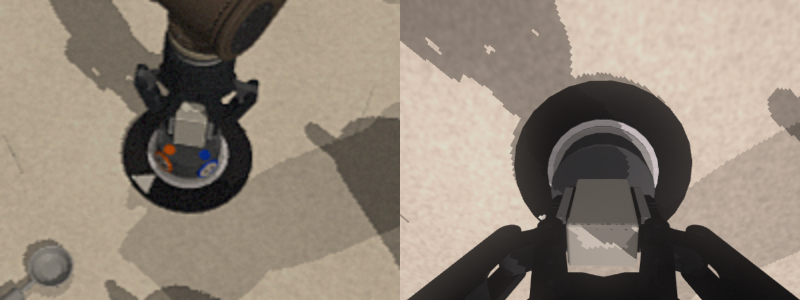

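Orange is at the arrow. I'll nudge it slightly towards centre, hold for a second, then pull.

Emit:
{"method": "carry_out", "body": {"series": [[0,0,0.25,0,0,0,20],[0,0,0,0,0,0,20],[0,0,0,0,0,0,20],[0,0,0,0,0,0,20],[0,0,0,0,0,0,20],[0,0,0,0,0,0,20],[0,0,0,0,0,0,20],[0,0,0,0,0,0,20],[0,0,0,0,0,0,20],[0,0,0,0,0,0,20],[0,0,0,0,0,0,20],[0,0,0,0,0,0,20],[0,0,0,0,0,0,20]]}}

```text
t: 11.47
ee_pos: [0.5204, 0.0572, 0.0549]
tcp_rot: [[-0.002, -0.561, 0.828], [-0.005, 0.828, 0.561], [-1.0, -0.003, -0.004]]
contact_force: [1.1, -5.1, 6.8]
opening: 0.0353
```

Emit:
{"method": "carry_out", "body": {"series": [[0,0,0,0,0,0.1,20],[0,0,0,0,0,0.15,20],[0,0,0,0,0,0.15,20],[0,0,0,0,0,0.15,20],[0,0,0,0,0,0.15,20],[0,0,0,0,0,0.15,20],[0,0,0,0,0,0.15,20],[0,0,0,0,0,0,20],[0,0,0,0,0,0,20]]}}

```text
t: 12.22
ee_pos: [0.5201, 0.0574, 0.0933]
tcp_rot: [[-0.001, -0.56, 0.828], [-0.005, 0.828, 0.56], [-1.0, -0.003, -0.003]]
contact_force: [3.8, -4.0, -2.6]
opening: 0.0354
```

```bash
python3 look.py pull1
```

```text
12.2167 [0.52012272 0.057368   0.09326071] [ 3.78121972 -3.97902811 -2.62053858] [-0.36840615 -0.80959562  0.08656963] 0.035419958498949036 toolyaw 124.08192234390354 [  -4.7    6.6  117.4   -0.3   56.  -128.6]
scene grip [([0.5207, 0.0606, 0.1189], 0.75, 'turret', np.float64(143.9))]
scene button_face []
scene blue_outlet [([0.5342, 0.0993, 0.0663], 0.64, 'turret', np.float64(84.1))]
scene orange_outlet [([0.5583, 0.0509, 0.0656], 0.94, 'turret', np.float64(-1.9))]
wrist grip [([0.5242, 0.0596, 0.1134], 0.87, 'turret', np.float64(21.3))]
wrist button_face []
wrist blue_outlet []
wrist orange_outlet [([0.5234, 0.0573, 0.1127], 0.52, 'turret', np.float64(-42.6))]
```

View pics/pull1.png

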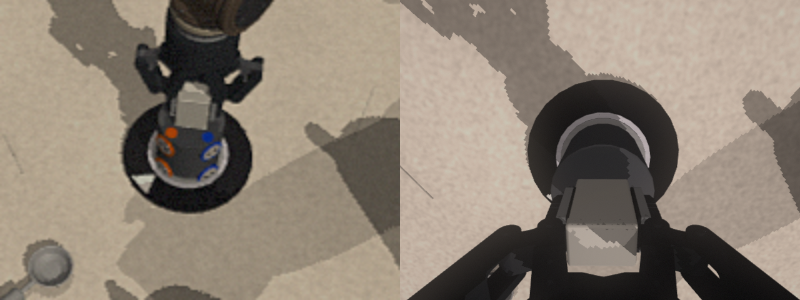

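The top section is rising: grip is at 0.117 m and the outlets have come up about 39 mm. Continuing the pull.

Emit:
{"method": "carry_out", "body": {"series": [[0,0,0,0,0,0.1,20],[0,0,0,0,0,0.15,20],[0,0,0,0,0,0.15,20],[0,0,0,0,0,0.15,20],[0,0,0,0,0,0.15,20],[0,0,0,0,0,0.15,20],[0,0,0,0,0,0.15,20],[0,0,0,0,0,0.15,20],[0,0,0,0,0,0.15,20],[0,0,0,0,0,0.15,20],[0,0,0,0,0,0.15,20],[0,0,0,0,0,0.15,20],[0,0,0,0,0,0.15,20],[0,0,0,0,0,0.05,20],[0,0,0,0,0,0,20],[0,0,0,0,0,0,20],[0,0,0,0,0,0,20]]}}

```text
t: 14.13
ee_pos: [0.5199, 0.0576, 0.1699]
tcp_rot: [[-0.002, -0.56, 0.829], [-0.005, 0.829, 0.56], [-1.0, -0.003, -0.004]]
contact_force: [5.5, -3.4, -4.6]
opening: 0.0351
```

```bash
python3 look.py pull2
```

```text
14.1333 [0.51986647 0.05755362 0.16991847] [ 5.45293551 -3.38802251 -4.61891048] [-0.22362685 -1.111697    0.09463628] 0.035113924164258174 toolyaw 124.04259829514353 [  -4.7    0.7  114.7   -0.3   64.7 -128.6]
scene grip [([0.5267, 0.0639, 0.1903], 0.8, 'turret', np.float64(56.0))]
scene button_face []
scene blue_outlet [([0.5353, 0.1004, 0.1399], 0.93, 'turret', np.float64(83.1)), ([0.5611, 0.0502, 0.1477], 0.53, 'turret', np.float64(-2.0))]
scene orange_outlet [([0.5602, 0.05, 0.1437], 0.97, 'turret', np.float64(-2.5)), ([0.5854, 0.0472, 0.0092], 0.42, 'turret', np.float64(0.3))]
wrist grip [([0.5209, 0.0577, 0.1897], 0.68, 'turret', np.float64(-115.3))]
wrist button_face []
wrist blue_outlet []
wrist orange_outlet []
```

View pics/pull2.png

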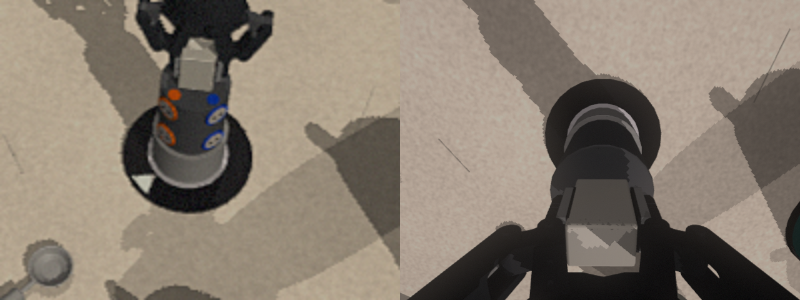

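It's 115 mm up, with the middle tube showing and no stop force yet. I'll creep up to the hard stop.

Emit:
{"method": "carry_out", "body": {"series": [[0,0,0,0,0,0.05,20],[0,0,0,0,0,0.05,20],[0,0,0,0,0,0.04,20],[0,0,0,0,0,0,20],[0,0,0,0,0,0,20],[0,0,0,0,0,0,20]]}}

```text
t: 15.13
ee_pos: [0.5197, 0.0576, 0.1748]
tcp_rot: [[-0.002, -0.56, 0.829], [-0.004, 0.829, 0.56], [-1.0, -0.002, -0.004]]
contact_force: [5.8, -1.8, -6.8]
opening: 0.0356
```

Emit:
{"method": "carry_out", "body": {"series": [[0,0,0,0,0,0.05,20],[0,0,0,0,0,0,20],[0,0,0,0,0,0,20],[0,0,0,0,0,0,20]]}}

```text
t: 15.47
ee_pos: [0.5195, 0.0575, 0.1752]
tcp_rot: [[-0.002, -0.56, 0.829], [-0.004, 0.829, 0.56], [-1.0, -0.002, -0.005]]
contact_force: [8.1, -2.1, -13.0]
opening: 0.0353
```

The 2 mm command gave only 0.4 mm of motion and the downward force rose to 13 N, so this is the hard stop at 120 mm. I'll add a little preload and check it holds.

Emit:
{"method": "carry_out", "body": {"series": [[0,0,0,0,0,0.04,20],[0,0,0,0,0,0,20],[0,0,0,0,0,0,20],[0,0,0,0,0,0,20],[0,0,0,0,0,0,20],[0,0,0,0,0,0,20],[0,0,0,0,0,0,20],[0,0,0,0,0,0,20],[0,0,0,0,0,0,20],[0,0,0,0,0,0,20]]}}

```text
t: 16.3
ee_pos: [0.5193, 0.0575, 0.1753]
tcp_rot: [[-0.003, -0.56, 0.829], [-0.004, 0.829, 0.56], [-1.0, -0.002, -0.005]]
contact_force: [10.3, -3.5, -18.4]
opening: 0.0358
```

```bash
python3 look.py fin; python3 - <<'E'
from h import *
p=snapshot('scene')
for n in ['kettle','teapot','caddy','red_spot_mug','green_spot_mug','teaspoon']:
    r=landmark_of(p,n); print(n,[np.round(x['at'],3).tolist() for x in r[:1]])
print(sense()['ee_pos'],sense()['contact_force'])
E
```

```text
16.3 [0.51930079 0.05750191 0.17529332] [ 10.29878557  -3.52916368 -18.35424518] [-0.38775714 -2.28373322  0.08132752] 0.035828013783400885 toolyaw 124.03083723197533 [  -4.7    0.3  114.5   -0.3   65.3 -128.6]
scene grip [([0.5219, 0.0637, 0.1997], 0.61, 'turret', np.float64(102.3))]
scene button_face []
scene blue_outlet [([0.5328, 0.0984, 0.1437], 0.74, 'turret', np.float64(85.6))]
scene orange_outlet [([0.5617, 0.0505, 0.1505], 0.56, 'turret', np.float64(-1.4))]
wrist grip [([0.5243, 0.0577, 0.1946], 0.62, 'turret', np.float64(-22.1))]
wrist button_face []
wrist blue_outlet []
wrist orange_outlet []
kettle [[0.432, 0.441, -0.001]]
teapot [[0.723, 0.29, 0.0]]
caddy [[0.415, -0.442, 0.001]]
red_spot_mug [[0.614, -0.396, -0.0]]
green_spot_mug [[0.728, -0.238, -0.003]]
teaspoon [[0.782, 0.033, 0.001]]
[0.51930673 0.05748684 0.1752797 ] [ 10.23546385  -3.65512169 -18.61658795]
```

View pics/fin.png

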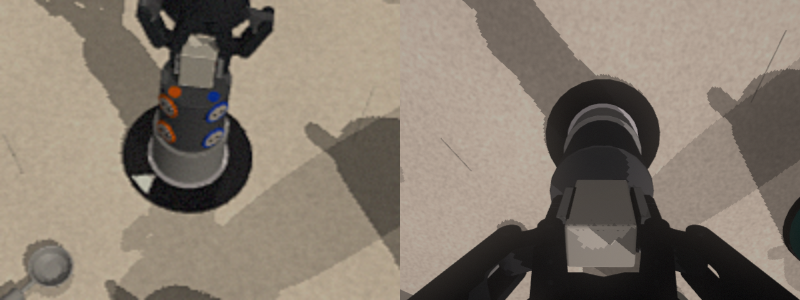

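The tower is at full height against the stop with orange in line with the arrow, and the bystanders are where they were. Handing in.

```bash
python3 -c "
from cell import *
print(close_job())
s=sense();print(s['t'],s['ee_pos'],s['contact_force'],s['opening'])"
```

```text
the job is handed in; nothing more can be done
None
the job is handed in; nothing more can be done
```

I turned the tower's blue outlets to the arrow and held them there for over a second, then did the same with orange. Then I pulled it up to the second stop with the button squeezed in, and handed the job in at about 16 s, still gripping it. No verdict was reported.

- **Blue:** the camera put blue within about 1° of the arrow, and the tool angle agreed.
- **Orange:** before a final 1.5° nudge, readings of the turn disagreed, from 35° by the blue outlet to 44° by the tool angle, against a target of 43°. They were all inside the limits. At the end, the orange outlet measured 1.4° from the arrow and blue 85.6°, which agree.
- **Height:** the tool rose 120.3 mm from the gripped position. The last 3.6 mm of commanded lift moved it only about 0.5 mm, while the downward force rose from 7 to 18 N. I took that as the hard stop.
- **Grip:** the fingers stood at 35.8 mm, which means the button was squeezed flush. The tower stayed still in the last readings. There is a sideways force of about 10 N because the tool sits roughly 2–3 mm off the tower's axis.
- **Bystanders:** all six measured within about 6 mm of where they started, which is roughly the camera's error.

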